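Take the ring-blank bin off the hanging rail and put it on the scale

ROBOT

A 6-joint arm with a two-finger parallel gripper is mounted at the origin on the work surface. World frame = base frame: x ahead of the robot, y to its left, z up, the work surface at z = 0. Lengths are in m, angles in degrees, forces in N, time in s.
With the tool pointing down it reaches from about 0.375 to 0.9 m from the base axis. Payload 3.1 kg.
Tool frame: the origin (TCP) lies at the very end of the fingers, on their centre line; the grasp point (between the pads) lies 19 mm behind it; z points along the fingers, y is the line along which they close (so a half turn about z gives the same grasp; the last joint's range is limited). The gripper opens to 87 mm and grips with 3 to 60 N. Pads are 19 mm wide; open, the fingers measure 117 mm over their backs; the gripper's body (75 mm by 190 mm) begins 51 mm behind the grasp point.
Start: joints at [56.35, 30.224, 82.088, -0, 67.689, -10.227], TCP at [0.248, 0.573, 0.223] pointing down, gripper open.
Joint ranges: [-176.69, 176.69], [-43.24, 126.21], [12.49, 139.97], [-82, 262], [0, 151.66], [-163.58, 163.58]. Speed limits (degrees/s): [159.86, 159.86, 180, 180, 180, 180].

INTERFACE

Orientations are given as a 3x3 rotation matrix whose columns are the frame's x, y, z axes.
In Python, from rig import bot, imaging gives the robot as it stands.
- The arm moves only by the tool drive_tool, never from a script. Its argument "deltas" is text: rows parted by semicolons, each of 5 numbers parted by spaces: the finger opening in mm, from 0 to 87, then the shift along the world's x, y, z in mm, then the turn about the world's z in rad. In form: jaw dx dy dz twist; .... A call has 1 to 12 rows; each row is the pose to reach, as a shift and turn from the pose commanded when the call began; what a row does not reach only later rows make up. A row lasts 1/10 s, in which the tool goes at most 50 mm and 8.59 degrees, less where a joint would pass 70% of its speed; a pose out of reach is approached as far as the arm can. A call with a gripper value outside its range is refused whole. The fingers move at their own pace and stop on an object; the grip force is fixed at half the most. Time passes only in rows, so rows that repeat a pose let the fingers close. It gives the time, the measured TCP pose, the force, the opening and the grip force at its end, in the units of the state.
- bot.read_state(): the state, without advancing time (a new reading comes with each control period).
- imaging.capture(name): name is "scene" or "top"; returns the picture (420x560x3 uint8, red, green, blue); there is no depth.
- imaging.camera_model(name): a dict with "fx", "fy", "cx", "cy" (pixels), "T" (4x4, takes a point from camera to world coordinates). Camera axes: x right, y down, z forward; pixel columns grow to the right and rows downward; lengths in m; the calibration is good to about 2 mm. A picture is of the moment at which its call begins. camera_model takes no time and is no camera call.
- bot.hand_in(): hands the job in; it is judged then, once.
The state is a dict: "time_s": time; "joint_positions": joint angles; "qvel": joint speeds; "tau": joint torques, N m; "position": TCP position; "tcp_rot": TCP orientation; "force": force on the tool from outside, world axes, zero at the start; "moment": the same for the moment, N m; "opening": opening from 0.0 (shut) to 1.0 (fully open); "grasp_force": force on a finger pad.
Only numpy, scipy, OpenCV 4.12 (cv2) and the standard library are available. Lean on these libraries where they do the work, as an engineer would, in place of code of your own. Each camera call takes 0.05 s, during which the arm holds its last target. There are 200 camera calls.

TASK

The ring blanks are to be weighed in their bin: take the narrow bin down from the hanging rail by tipping its front end up until its heel is out from under the rail's bead, then lifting its hook off the ledge, without forcing it. Stand it gently and upright in the middle of the scale's pan with all three ring blanks still in it. Leave the two wide bins hanging as they are and everything else on the bench where it lies.

Things in the scene. Friction and masses are not known exactly. Their poses are not given: they have to be found in the camera images.
- ring_bin: (sizes in mm) the NARROW one of three grey plastic bins hung on the rail, at any of three places: box 60 wide (y), 95 deep (x), 56 high, 2.5 walls, 0.07 to 0.14 kg, three ring blanks in it. Origin: centre of the box's underside; +x out of its back to the rail, -x its low open front, z up; level when hung. Sides are 56 high from x = -12 to 47.5, then slope to the 28 high front wall (rim 6 thick)
- ring_bin_hook (a point): underside of the bin's hook, at (51.5, 0, 53) in the bin's frame, middle of its slot: a flange 42 wide, 3 thick runs back from the rear wall (x = 47.5) to x = 58.5; from its end a 3 thick nib hangs 8 down. The slot between rear wall and nib is 8 wide. Hung, the flange rests on the ledge, the nib stands behind the lip and touches it
- ring_bin_nib (a point): lower end of the nib, at (57, 0, 45) in the bin's frame; the nib spans x = 55.5 to 58.5. The bin tips up about the nib's lower front edge, the nib staying behind the lip
- ring_bin_heel (a point): end of the bin's heel, at (55.5, 0, 17.5) in the bin's frame: a rib 42 wide, 5 high, z = 15 to 20, standing 8 out from the lower half of the rear wall. Hung, it rests on the rail's apron, tucked 6 deep under the bead with 2 of play above it
- rail: (mm) fixed aluminium hanging rail, 400 long along its y, on two 24 square end posts (y = +-212, 154 high); bins hang on its -x side, towards the robot, about 125 apart. Origin: on the bench, straight under the back face of the ledge lip. Heights: ledge 150, bead 119 to 123 (standing out to x = -6), apron 104 to 119 below it with its face at x = 0
- rail_ledge (a point): middle of the rail's ledge: top of the upturned lip at its back face, 150 above the bench; axes as the rail. The lip is 3 thick (x = -3 to 0); behind it is an open channel 9 wide, 13 deep. The bead below stops a hung bin from rising straight up: tip its front up by over 15 degrees (20 to 25 is easy, past 35 the hook binds) and then lift the nib 8 or more to clear the ledge
- wide_bin_a: bystander: hung bin of the same make, 80 wide, 95 deep, with brass rods in it. Origin and axes as the ring bin
- wide_bin_b: bystander: hung bin of the same make, 80 wide, 95 deep, with copper rods in it. Origin and axes as the ring bin
- ring1: plain steel-coloured ring blank lying loose in the ring bin, 21 outside diameter, 16 inside, 6 high, 12 g. Origin: centre of one face
- ring2: second ring blank in the ring bin, the same as ring1
- ring3: third ring blank in the ring bin, the same as ring1
- scale: (mm) fixed white bench scale, 215 x 170 body with a display towards its -x and a bare square steel pan 140 x 140 standing above the body. Origin: on the bench under the pan's centre; x, y along the pan's sides
- scale_pan (a point): centre of the top face of the scale's pan, 52 above the bench
- weight: bystander: loose steel calibration weight, 32 diameter, 44 high, beside the scale. Origin: centre of its underside
- bench_block: bystander: loose steel bench block on a rubber pad, 75 x 75 x 24. Origin: centre of its underside
- mandrel: bystander: loose steel ring mandrel with a wooden handle, lying, 295 long, 25 high. Origin on the bench, 100 from the thin end, x towards the handle
- pliers: bystander: loose pliers lying flat, 135 long, 12 high. Origin: under the pivot
- flux_jar: bystander: loose glass jar, 56 diameter, 65 high. Origin: centre of its underside
Mind the look-alikes: they are no part of the job. Leave any green or red look-alike of the ring_bin alone.

How it is judged:
By the outcome, as a careful person would: the job done as asked, in the order asked, and still so for the second after the job is handed in, with the robot touching nothing.
It also fails if it takes over 48 s, if anything falls off the work surface, if the arm or the gripper's body presses on something with over 40 N, if the wrist force passes 120 N, or if a joint passes its speed limit or range.

## Working session

There is one attempt and no reset: what is moved stays moved. The work goes in short steps, Python scripts to look and compute and a tool call to move; the robot and the scene stay as the last step left them, time stands still between calls to the robot, and variables do not carry over. Pictures are saved under pics/ and viewed, at most 10 in all, crops included, and the job is handed in when it is done.

Besides the shell and the picture viewer there is one more tool, called after "Call:" as a command line: name --argument value ..., lists and objects as JSON in quotes. drive_tool: Moves the arm, as the interface text tells. Its arguments: {"type":"object","properties":{"deltas":{"type":"string"}},"required":["deltas"]}

```bash
mkdir -p pics; ls
python3 - <<'E'
from rig import bot,imaging
import cv2,json,numpy as np
for n in("scene","top"):
    im=imaging.capture(n);cv2.imwrite(f"pics/{n}0.png",im[:,:,::-1]);m=imaging.camera_model(n)
    print(n,[round(m[k],1) for k in("fx","fy","cx","cy")],np.round(m["T"],3).tolist())
s=bot.read_state();print(s["time_s"],s["position"],np.round(s["tcp_rot"],3).tolist(),s["force"],s["opening"])
E
```

```text
pics
scene [429.8, 429.8, 289.2, 201.1] [[-0.708, 0.57, -0.417, 0.886], [0.707, 0.569, -0.42, 0.362], [-0.002, -0.592, -0.806, 0.842], [0.0, 0.0, 0.0, 1.0]]
top [545.1, 545.1, 273.8, 205.8] [[0.027, -0.985, 0.17, 0.325], [-1.0, -0.027, 0.004, -0.029], [0.001, -0.17, -0.985, 1.229], [0.0, 0.0, 0.0, 1.0]]
0.1 [0.24804389 0.57294319 0.22166644] [[-0.918, 0.397, -0.001], [0.397, 0.918, -0.002], [0.0, -0.002, -1.0]] [ 0.11332867  0.23774908 -0.05977283] 0.9963660252869345
```

View pics/scene0.png

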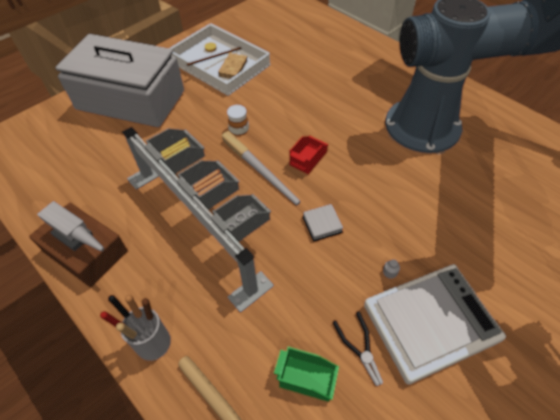

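View pics/top0.png

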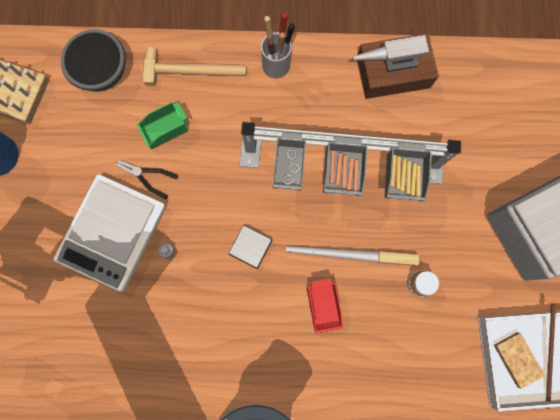

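The narrow ring bin hangs at the rail's left end (top view ≈(290,163), rings visible). The wide bins are at (345,168) and (408,174), the scale pan is ≈(115,220), and the rail runs from (248,130) to (455,147). I'll zoom in on the bin, rail and scale for exact corners.

Run:
```python
import cv2,numpy as np
a=cv2.imread("pics/top0.png")
A=cv2.resize(a[115:205,235:395],None,fx=5,fy=5,interpolation=cv2.INTER_CUBIC)
cv2.imwrite("pics/c1.png",A)
B=cv2.resize(a[170:300,45:175],None,fx=4,fy=4,interpolation=cv2.INTER_CUBIC);cv2.imwrite("pics/c2.png",B)
```

```text
(no output)
```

View pics/c1.png

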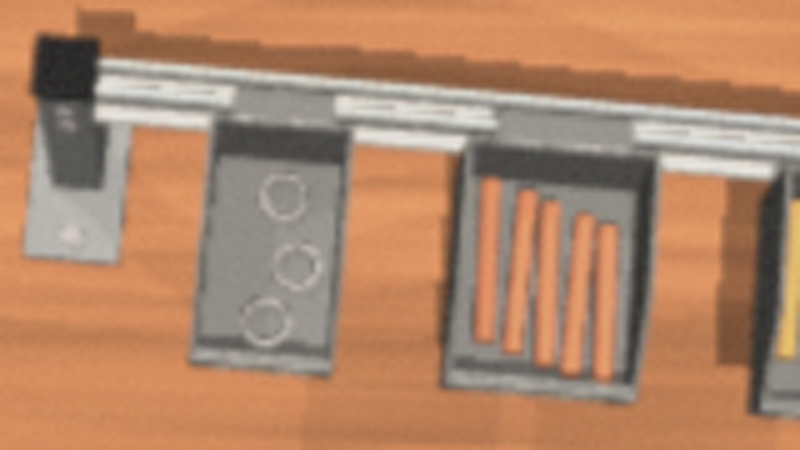

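View pics/c2.png

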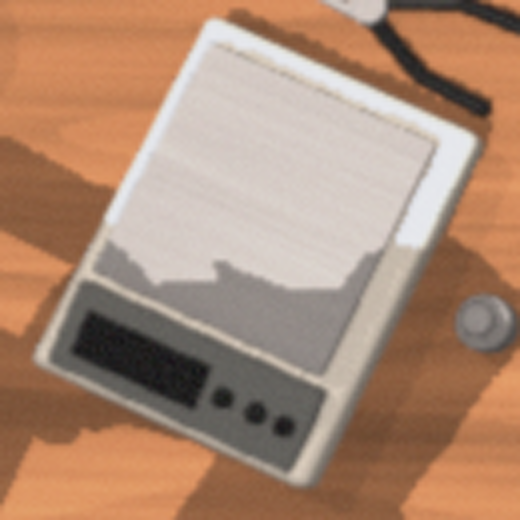

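```bash
cat > h.py <<'E'
import numpy as np
from rig import imaging
def ray(n,u,v,z):
    m=imaging.camera_model(n);T=np.array(m["T"])
    d=T[:3,:3]@[(u-m["cx"])/m["fx"],(v-m["cy"])/m["fy"],1];o=T[:3,3]
    return o+d*(z-o[2])/d[2]
def pix(n,p):
    m=imaging.camera_model(n);T=np.array(m["T"]);q=T[:3,:3].T@(np.array(p)-T[:3,3])
    return np.round([m["fx"]*q[0]/q[2]+m["cx"],m["fy"]*q[1]/q[2]+m["cy"]],1)
E
python3 - <<'E'
from h import *
c=lambda u,v,z:ray("top",235+(u+.5)/5-.5,115+(v+.5)/5-.5,z)[:2]
s=lambda u,v,z:ray("top",45+(u+.5)/4-.5,170+(v+.5)/4-.5,z)[:2]
r=c(100,60,.15)-c(800,108,.15);print("rail yaw",np.degrees(np.arctan2(-r[0],r[1])))
for k,p in dict(flangeback=(285,91,.153),wallback=(284,121,.153),rimfrontL=(190,352,.125),rimfrontR=(332,365,.125),post=(68,50,.154)).items():print(k,np.round(c(*p),4))
P=np.array([s(*p,.052) for p in((213,42),(437,140),(325,378),(93,275))]);print("pan",np.round(P,4),P.mean(0))
for i in range(4):
    d=P[(i+1)%4]-P[i];print(np.linalg.norm(d),np.degrees(np.arctan2(d[1],d[0])))
y=np.radians(np.degrees(np.arctan2(-r[0],r[1])));R=np.array([[np.cos(y),-np.sin(y)],[np.sin(y),np.cos(y)]])
o=c(285,91,.153)-R@[.0585,0]
print("bin origin",o, "from rim",(c(190,352,.125)+c(332,365,.125))/2+R@[.0475,0])
for b in((.0585,.021,.056),(.0585,-.021,.056),(-.0475,.03,.028),(-.0475,-.03,.028),(-.012,.03,.056),(-.012,-.03,.056)):
    w=[*(o+R@b[:2]),.097+b[2]];print(b,pix("top",w),pix("scene",w))
E
python3 - <<'E'
import cv2
a=cv2.imread("pics/scene0.png")
cv2.imwrite("pics/c3.png",cv2.resize(a[180:270,190:290],None,fx=6,fy=6,interpolation=cv2.INTER_CUBIC))
E
```

```text
rail yaw -2.4953776857789296
flangeback [ 0.6644 -0.0567]
wallback [ 0.6516 -0.0566]
rimfrontL [ 0.5599 -0.0206]
rimfrontR [ 0.556  -0.0795]
post [0.6791 0.0328]
pan [[0.5758 0.3661]
 [0.5243 0.2389]
 [0.3928 0.2907]
 [0.4449 0.4205]] [0.48445331 0.32902793]
0.13723487280890043 -112.02592918416792
0.14127826581436817 158.49896385073507
0.1398797368045361 68.13180883231266
0.14166386595164412 -22.571978116821946
bin origin [ 0.60594628 -0.05419568] from rim [ 0.60542312 -0.05211594]
(0.0585, 0.021, 0.056) [281.4 132.1] [224.2 230.3]
(0.0585, -0.021, 0.056) [301.8 133.5] [211.  216.8]
(-0.0475, 0.03, 0.028) [273.3 185.1] [270.2 210.7]
(-0.0475, -0.03, 0.028) [302.3 187.1] [251.4 193.4]
(-0.012, 0.03, 0.056) [274.6 165.1] [255.9 212.5]
(-0.012, -0.03, 0.056) [304.1 167.2] [236.8 194.5]
```

View pics/c3.png

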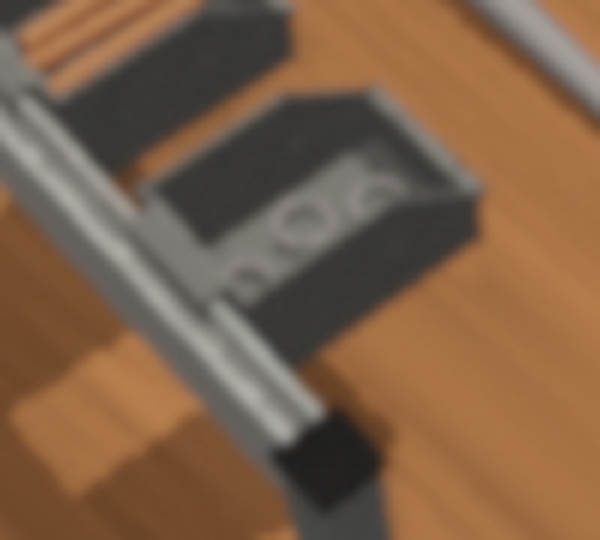

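The scene-view crop confirms the bin pose: the left rim corner is at (270,212) against (270,211) predicted. That gives origin ≈(0.6055,−0.053), yaw ≈−3°, with the pan centre at (0.484,0.329). Next I'll move to hover over the front of the bin.

Call:
drive_tool --deltas "87 20 -38 0 0.05;87 40 -77 0 0.12;87 60 -116 0 0.2;87 80 -155 0 0.28;87 100 -193 0 0.356;87 120 -231 0 0.356;87 140 -270 0 0.356;87 160 -309 0 0.356;87 180 -347 0 0.356;87 200 -386 0 0.356;87 220 -424 0 0.356;87 240 -463 0 0.356"

```text
time_s: 1.3
position: [0.4887, 0.1089, 0.2223]
tcp_rot: [[-0.999, 0.053, -0.001], [0.053, 0.999, 0.0], [0.001, 0.0, -1.0]]
force: [0.7, 1.1, -0.1]
opening: 1.005
grasp_force: 0.0
```

Call:
drive_tool --deltas "87 20 -39 0 0;87 40 -78 0 0;87 60 -118 0 0;87 75 -145 0 0;87 83 -161 0 0;87 83 -161 0 0;87 83 -161 0 0;87 83 -161 0 0;87 83 -161 0 0"

```text
time_s: 2.2
position: [0.5705, -0.0488, 0.2226]
tcp_rot: [[-0.999, 0.051, -0.001], [0.051, 0.999, 0.001], [0.001, 0.0, -1.0]]
force: [0.1, -0.0, 0.1]
opening: 1.001
grasp_force: 0.0
```

Run:
```python
from h import *
from rig import bot
import cv2
a=imaging.capture("top");b=imaging.capture("scene")
s=bot.read_state();print(s["time_s"],s["position"],np.round(s["tcp_rot"],3).tolist(),np.round(s["force"],2))
A=cv2.resize(a[100:220,220:360],None,fx=3,fy=3,interpolation=2);B=cv2.resize(b[150:270,170:296],None,fx=3,fy=3,interpolation=2)
cv2.imwrite("pics/c4.png",np.hstack([A,B])[:,:,::-1])
```

```text
2.3 [ 0.57093165 -0.04926061  0.22270803] [[-0.999, 0.051, -0.0], [0.051, 0.999, 0.0], [0.0, 0.0, -1.0]] [-0.76  0.03 -0.18]
```

View pics/c4.png

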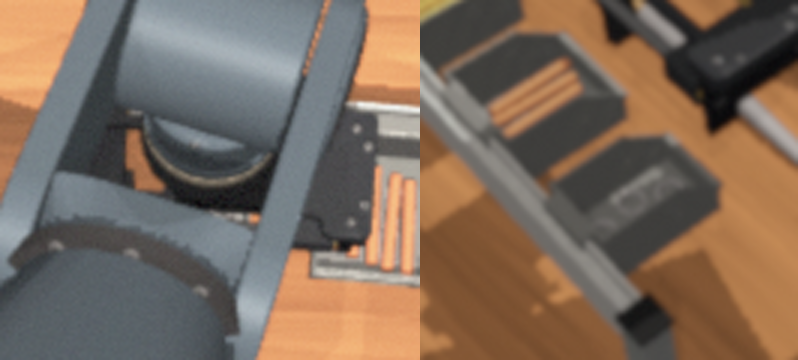

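Run:
```python
from h import *
t=np.array([.571,-.049,.2227])
for d in(.0435,.0585,-.0435,-.0585):print(d,pix("scene",t+[.051*d,.999*d,0]))
print((pix("scene",t)-[170,150])*3+[420,0])
```

```text
0.0435 [269.1 189.5]
0.0585 [274.5 194.3]
-0.0435 [239.6 162.8]
-0.0585 [234.7 158.5]
[672.   77.4]
```

The finger tips project where expected, astride the bin's front. Descending, then closing.

Call:
drive_tool --deltas "87 0 -1 -30 0;87 0 -1 -60 0;87 0 -1 -85 0;87 0 -1 -105 0;87 0 -1 -115 0;87 0 -1 -120 0;87 0 -1 -120 0;87 0 -1 -120 0;87 0 -1 -120 0"

```text
time_s: 3.2
position: [0.5722, -0.0517, 0.1036]
tcp_rot: [[-0.999, 0.053, 0.002], [0.053, 0.999, -0.001], [-0.002, -0.001, -1.0]]
force: [-0.2, 0.6, 0.0]
opening: 1.0
grasp_force: 0.0
```

Call:
drive_tool --deltas "80 0 0 0 0;75 0 0 0 0;70 0 0 0 0;68 0 0 0 0;66 0 0 0 0;65 0 0 0 0;64 0 0 0 0;63 0 0 0 0;62 0 0 0 0;61 0 0 0 0;60 0 0 0 0;59 0 0 0 0"

```text
time_s: 4.4
position: [0.5713, -0.0518, 0.1025]
tcp_rot: [[-0.999, 0.053, -0.0], [0.053, 0.999, -0.0], [0.0, -0.0, -1.0]]
force: [0.5, -0.5, 0.4]
opening: 0.686
grasp_force: 26.4
```

Call:
drive_tool --deltas "55 0 0 0 0;55 -0.5 0 2 0;55 -0.7 0 4 0;55 -1 0 6 0;55 -1.5 0 8.5 0;55 -1.7 0 11 0;55 -1.9 0 13 0;55 -2.1 0 15 0;55 -2.2 0 17.5 0;55 -2.2 0 17.5 0;55 -2.2 0 17.5 0"

```text
time_s: 5.5
position: [0.5688, -0.0513, 0.1202]
tcp_rot: [[-0.999, 0.053, -0.001], [0.053, 0.999, 0.0], [0.001, 0.0, -1.0]]
force: [-0.2, 0.6, -2.7]
opening: 0.687
grasp_force: 30.0
```

Call:
drive_tool --deltas "55 0 0 2 0;55 0 0 4 0;55 0.1 0 6 0;55 0.2 0 8.5 0;55 0.4 0 11 0;55 0.7 0 13 0;55 0.9 0 15 0;55 1.2 0 17 0;55 1.5 0 19 0;55 1.5 0 19 0;55 1.5 0 19 0"

```text
time_s: 6.6
position: [0.5702, -0.0514, 0.1393]
tcp_rot: [[-0.999, 0.053, -0.001], [0.053, 0.999, 0.0], [0.001, 0.0, -1.0]]
force: [-4.2, 0.0, 0.5]
opening: 0.687
grasp_force: 30.0
```

Run:
```python
from h import *
from rig import bot
import cv2
b=imaging.capture("scene")
s=bot.read_state();print(s["time_s"],s["position"],np.round(s["force"],2),np.round(s["moment"],2))
cv2.imwrite("pics/c5.png",cv2.resize(b[150:270,170:310],None,fx=5,fy=5,interpolation=2)[:,:,::-1])
```

```text
6.65 [ 0.57014967 -0.05140951  0.13928919] [-3.75  0.54  0.95] [ 0.07  0.62 -0.09]
```

View pics/c5.png

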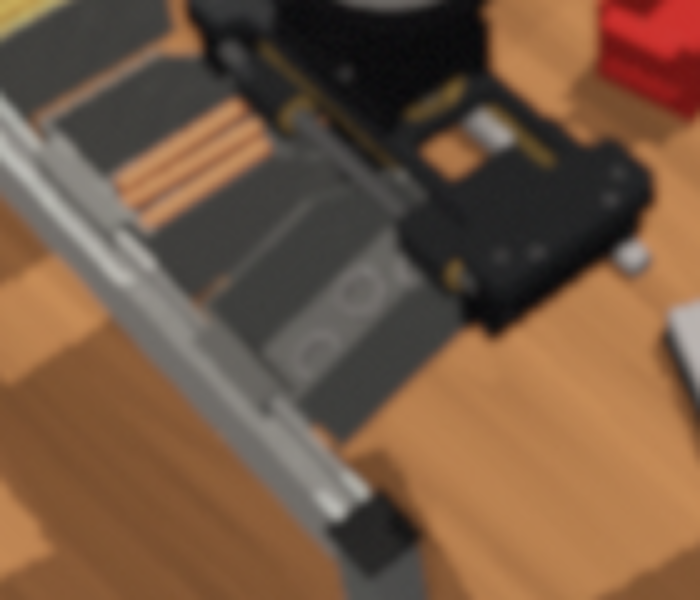

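The bin is tipped, with all the rings in view at (300–400,280–350) in the crop and the hook still on the ledge. The 4 N force along −x says the rear wall is touching the lip, so I'll back off a little.

Call:
drive_tool --deltas "55 -0.5 0 0 0;55 -1 0 0 0;55 -1.3 0 0 0;55 -1.3 0 0 0;55 -1.3 0 0 0"

```text
time_s: 7.15
position: [0.5699, -0.0516, 0.1391]
tcp_rot: [[-0.999, 0.053, 0.001], [0.053, 0.999, -0.0], [-0.001, -0.0, -1.0]]
force: [-2.3, 1.8, -0.1]
opening: 0.693
grasp_force: 30.0
```

Call:
drive_tool --deltas "55 -0.5 0 0 0;55 -1 0 0 0;55 -1 0 0 0;55 -1 0 0 0"

```text
time_s: 7.55
position: [0.5686, -0.0516, 0.1391]
tcp_rot: [[-0.999, 0.053, 0.0], [0.053, 0.999, -0.0], [-0.0, -0.0, -1.0]]
force: [-0.4, -0.1, -1.2]
opening: 0.683
grasp_force: 30.0
```

Call:
drive_tool --deltas "55 0 0 1.5 0;55 0 0 3 0;55 0 0 4.5 0;55 0 0 6 0;55 0 0 6 0"

```text
time_s: 8.05
position: [0.5686, -0.0516, 0.1454]
tcp_rot: [[-0.999, 0.053, 0.001], [0.053, 0.999, -0.0], [-0.001, -0.0, -1.0]]
force: [0.1, 0.4, -1.4]
opening: 0.689
grasp_force: 30.0
```

Call:
drive_tool --deltas "55 0 0 2 0;55 0 0 4 0;55 0 0 6 0;55 0 0 9 0;55 0 0 12 0;55 0 0 16 0;55 -1 0 21 0;55 -3 0 27 0;55 -6 0 34 0;55 -10 0 42 0;55 -15 0 50 0;55 -15 0 50 0"

```text
time_s: 9.25
position: [0.5533, -0.0516, 0.1965]
tcp_rot: [[-0.999, 0.053, 0.002], [0.053, 0.999, -0.001], [-0.002, -0.001, -1.0]]
force: [-0.1, 0.3, -1.6]
opening: 0.688
grasp_force: 30.0
```

Run:
```python
from h import *
from rig import bot
import cv2
b=imaging.capture("scene")
s=bot.read_state();print(s["time_s"],s["position"],np.round(s["force"],2),np.round(s["moment"],2))
cv2.imwrite("pics/c6.png",cv2.resize(b[110:270,150:350],None,fx=4,fy=3.75,interpolation=2)[:,:,::-1])
```

```text
9.3 [ 0.55343798 -0.05160406  0.19598919] [ 1.05  0.16 -1.26] [0.07 0.02 0.03]
```

View pics/c6.png

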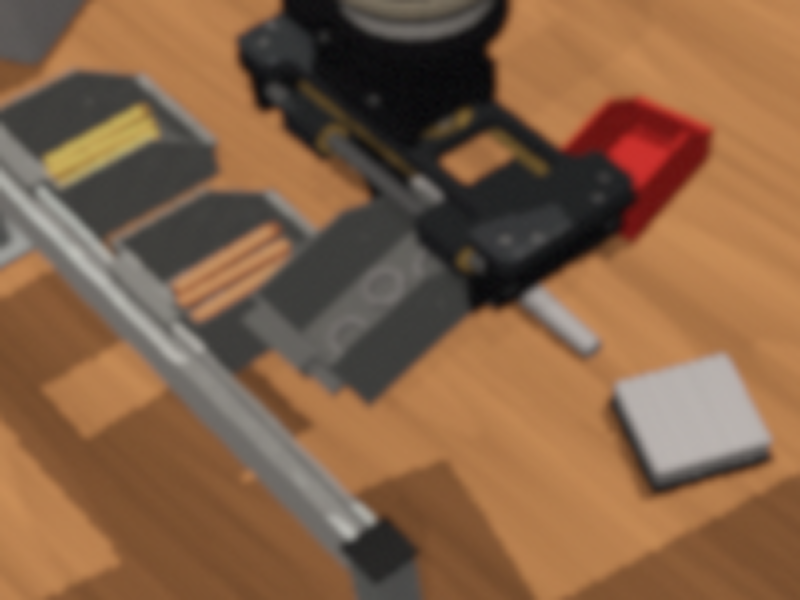

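The bin is clear of the rail and tipped, with the rings in it and the wide bins undisturbed. Carrying it to the scale.

Call:
drive_tool --deltas "55 -6 2 3 0;55 -16 8 6 0;55 -28 20 8 0;55 -40 40 8 -0.02;55 -50 65 8 -0.05;55 -58 95 8 -0.09;55 -64 127 8 -0.13;55 -69 160 8 -0.18;55 -73 194 8 -0.23;55 -76 228 8 -0.28;55 -79 260 8 -0.31;55 -81 290 8 -0.33"

```text
time_s: 10.5
position: [0.4701, 0.2404, 0.203]
tcp_rot: [[-0.928, 0.373, -0.001], [0.373, 0.928, 0.0], [0.001, -0.001, -1.0]]
force: [-0.2, -0.6, -1.2]
opening: 0.688
grasp_force: 30.0
```

Call:
drive_tool --deltas "55 -1 26 0 0;55 -2 50 0 0;55 -3 70 0 0;55 -4 84 -3 0;55 -5 93 -8 0;55 -5 98 -16 0;55 -5 98 -26 0;55 -5 98 -37 0;55 -5 98 -48 0;55 -5 98 -56 0;55 -5 98 -60 0;55 -5 98 -60 0"

```text
time_s: 11.7
position: [0.4671, 0.336, 0.1422]
tcp_rot: [[-0.927, 0.374, -0.001], [0.374, 0.927, -0.001], [0.001, -0.001, -1.0]]
force: [0.1, -0.4, -0.7]
opening: 0.687
grasp_force: 30.0
```

Run:
```python
from h import *
from rig import bot
import cv2
b=imaging.capture("scene");a=imaging.capture("top")
s=bot.read_state();print(s["time_s"],s["position"],np.round(s["tcp_rot"],3).tolist(),np.round(s["force"],2),np.round(s["moment"],2))
A=cv2.resize(a[150:300,40:200],(400,375),interpolation=2);B=cv2.resize(b[200:350,340:500],(400,375),interpolation=2)
cv2.imwrite("pics/c7.png",np.hstack([A,B])[:,:,::-1])
```

```text
11.8 [0.46771632 0.33647106 0.14320121] [[-0.928, 0.374, 0.0], [0.374, 0.928, 0.0], [-0.0, 0.0, -1.0]] [ 0.1  -0.5  -0.87] [ 0.05  0.05 -0.02]
```

View pics/c7.png

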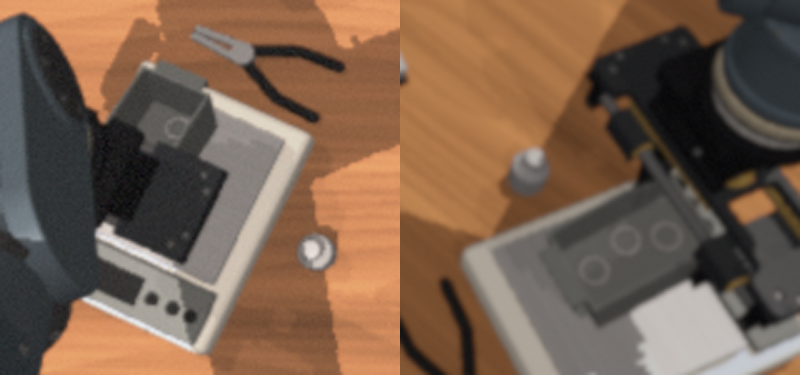

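The bin is over the pan with all three rings in it. Lowering slowly until the heel end touches.

Call:
drive_tool --deltas "55 0 0 -8 0;55 0 0 -18 0;55 0 0 -28 0;55 0 0 -36 0;55 0 0 -41 0;55 0 0 -44 0;55 0 0 -46 0;55 0 0 -46 0"

```text
time_s: 12.6
position: [0.4674, 0.3365, 0.0969]
tcp_rot: [[-0.928, 0.374, -0.0], [0.374, 0.928, -0.0], [0.0, -0.0, -1.0]]
force: [-0.1, 0.7, -1.1]
opening: 0.687
grasp_force: 30.0
```

Call:
drive_tool --deltas "55 0 0 -1 0;55 0 0 -2 0;55 0 0 -3 0;55 0 0 -4 0;55 0 0 -5 0;55 0 0 -6 0;55 0 0 -6 0;55 0 0 -6 0"

```text
time_s: 13.4
position: [0.4674, 0.3365, 0.091]
tcp_rot: [[-0.928, 0.374, -0.0], [0.374, 0.928, -0.0], [0.0, -0.0, -1.0]]
force: [-0.2, 0.4, -0.7]
opening: 0.686
grasp_force: 30.0
```

Call:
drive_tool --deltas "55 0 0 -1.5 0;55 0 0 -3 0;55 -1.5 0.6 -5 0;55 -3 1.2 -7.5 0;55 -4.7 1.9 -10 0;55 -6 2.4 -12.5 0;55 -7.3 3 -15 0;55 -8.7 3.5 -18 0;55 -9.6 3.9 -20 0;55 -10.5 4.3 -22.5 0;55 -11.4 4.6 -25 0;55 -11.4 4.6 -25 0"

```text
time_s: 14.6
position: [0.4561, 0.3413, 0.0658]
tcp_rot: [[-0.928, 0.373, 0.0], [0.373, 0.928, 0.0], [-0.0, 0.0, -1.0]]
force: [1.7, -0.3, 1.8]
opening: 0.691
grasp_force: 30.0
```

Contact is light and the bin is levelling. Finishing the arc in small steps.

Call:
drive_tool --deltas "55 -0.6 0.2 -1.5 0;55 -1 0.4 -3 0;55 -1.5 0.6 -4.5 0;55 -2 0.8 -5.5 0;55 -2.3 1 -6.5 0;55 -2.3 1 -6.5 0;55 -2.3 1 -6.5 0"

```text
time_s: 15.3
position: [0.4537, 0.3422, 0.0595]
tcp_rot: [[-0.928, 0.374, -0.0], [0.374, 0.928, 0.0], [0.0, 0.0, -1.0]]
force: [1.8, -0.6, 2.3]
opening: 0.687
grasp_force: 30.0
```

Run:
```python
from h import *
from rig import bot
import cv2
b=imaging.capture("scene")
s=bot.read_state();print(s["time_s"],s["position"],np.round(s["force"],2),np.round(s["moment"],2))
cv2.imwrite("pics/c8.png",cv2.resize(b[220:390,340:520],None,fx=4,fy=3.5,interpolation=2)[:,:,::-1])
```

```text
15.35 [0.45364325 0.34221326 0.05950386] [ 1.81 -0.19  2.35] [-0.1  -0.5   0.02]
```

View pics/c8.png

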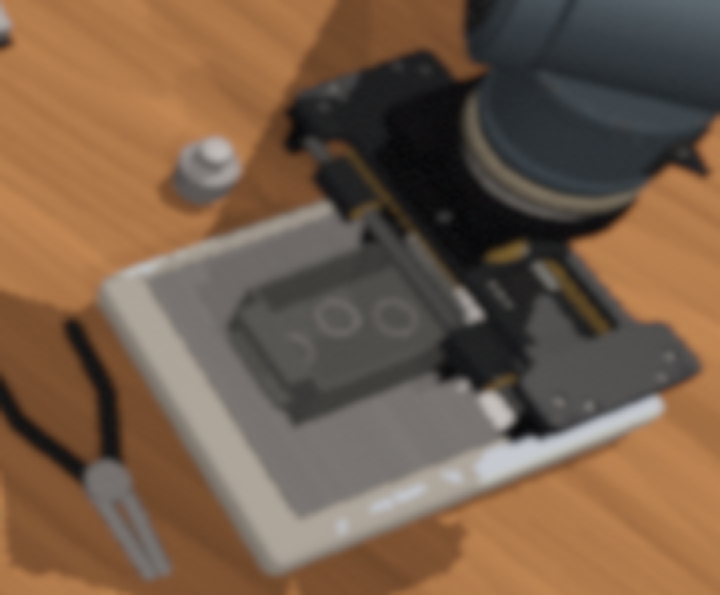

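Nearly level on the pan with all three rings inside. Easing down the last bit until the force rises.

Call:
drive_tool --deltas "55 -0.2 0 -0.5 0;55 -0.4 0 -1 0;55 -0.4 0 -1 0;55 -0.4 0 -1 0"

```text
time_s: 15.75
position: [0.4534, 0.3422, 0.0586]
tcp_rot: [[-0.928, 0.373, 0.0], [0.373, 0.928, 0.0], [-0.0, 0.0, -1.0]]
force: [1.2, -0.5, 2.8]
opening: 0.688
grasp_force: 30.0
```

Call:
drive_tool --deltas "55 0 0 -0.5 0;55 0 0 -1 0;55 0 0 -1 0;55 0 0 -1 0"

```text
time_s: 16.15
position: [0.4532, 0.3423, 0.0578]
tcp_rot: [[-0.928, 0.374, -0.0], [0.374, 0.928, 0.0], [0.0, 0.0, -1.0]]
force: [0.8, 0.7, 5.2]
opening: 0.688
grasp_force: 30.0
```

Call:
drive_tool --deltas "55 0 0 -0.4 0;55 0 0 -0.4 0;55 0 0 -0.4 0"

```text
time_s: 16.45
position: [0.4532, 0.3423, 0.0578]
tcp_rot: [[-0.928, 0.374, -0.0], [0.374, 0.928, 0.0], [0.0, 0.0, -1.0]]
force: [0.3, 0.5, 7.6]
opening: 0.691
grasp_force: 30.0
```

Firmly on the pan: the force rises with no further travel. Relaxing slightly, then opening slowly.

Call:
drive_tool --deltas "55 0 0 0.6 0;59 0 0 0.6 0;60 0 0 0.6 0;61 0 0 0.6 0;62 0 0 0.6 0;63 0 0 0.6 0;65 0 0 0.6 0;68 0 0 0.6 0;72 0 0 0.6 0;77 0 0 0.6 0;82 0 0 0.6 0;86 0 0 0.6 0"

```text
time_s: 17.65
position: [0.4533, 0.3421, 0.0578]
tcp_rot: [[-0.928, 0.374, 0.0], [0.374, 0.928, 0.0], [-0.0, 0.0, -1.0]]
force: [-1.0, -0.1, 0.3]
opening: 0.951
grasp_force: 0.0
```

Call:
drive_tool --deltas "86 0 0 0 0;86 0 0 3 0;86 0 0 10 0;86 0 0 20 0;86 0 0 35 0;86 0 0 55 0;86 0 0 80 0;86 0 0 105 0;86 0 0 130 0;86 0 0 140 0;86 0 0 140 0"

```text
time_s: 18.75
position: [0.4542, 0.3426, 0.1998]
tcp_rot: [[-0.928, 0.373, 0.004], [0.373, 0.928, 0.002], [-0.003, 0.003, -1.0]]
force: [1.1, -0.4, -0.3]
opening: 0.989
grasp_force: 0.0
```

Call:
drive_tool --deltas "86 -20 30 0 0;86 -40 60 0 0;86 -60 95 0 0;86 -80 130 0 0;86 -100 165 0 0;86 -115 195 0 0;86 -125 215 0 0;86 -130 225 0 0;86 -130 225 0 0"

```text
time_s: 19.65
position: [0.3222, 0.5674, 0.1963]
tcp_rot: [[-0.928, 0.372, -0.001], [0.372, 0.928, -0.002], [0.001, -0.002, -1.0]]
force: [-0.5, 0.3, -0.5]
opening: 0.992
grasp_force: 0.0
```

Run:
```python
from h import *
from rig import bot
import cv2
a=imaging.capture("top");b=imaging.capture("scene");cv2.imwrite("pics/top_end.png",a[:,:,::-1])
s=bot.read_state();print(s["time_s"],s["position"],np.round(s["force"],2))
# dark-grey bin blob on the pan, and expected outline if level & centred
h=cv2.cvtColor(a,cv2.COLOR_RGB2HSV)
y=np.radians(-22);R=np.array([[np.cos(y),-np.sin(y)],[np.sin(y),np.cos(y)]])
B=[(.0585,.021,.056),(.0585,-.021,.056),(.0475,.03,.056),(-.0475,.03,.028),(-.0475,-.03,.028),(.0475,-.03,.056)]
for n,im in(("top",a),("scene",b)):
    E=np.array([pix(n,[*(np.array([.4844,.329])+R@p[:2]),.052+p[2]]) for p in B]);print(n,"expect",E.tolist())
    ys=[pix(n,[*(np.array([.4844,.329])+R@q),.052]) for q in((.07,.07),(.07,-.07),(-.07,-.07),(-.07,.07))]
    m=np.zeros(im.shape[:2],np.uint8);cv2.fillPoly(m,[np.array(ys).astype(int)],255)
    g=((im.max(2)<115)&(m>0)).astype(np.uint8);g=cv2.morphologyEx(g,cv2.MORPH_CLOSE,np.ones((5,5)))
    c=max(cv2.findContours(g,0,2)[0],key=cv2.contourArea);print(cv2.contourArea(c),cv2.minAreaRect(c),"expected rect",cv2.minAreaRect(E.astype(np.float32)))
    print(cv2.approxPolyDP(c,3,True)[:,0].tolist())
```

```text
19.75 [0.32342528 0.56591107 0.19681029] [-1.    0.13  0.32]
top expect [[107.1, 188.5], [125.0, 196.3], [100.9, 191.5], [84.9, 234.4], [110.2, 245.7], [126.6, 202.8]]
1158.5 ((108.2252197265625, 217.95892333984375), (35.71372604370117, 52.21336364746094), 25.201122283935547) expected rect ((106.44556427001953, 216.25729370117188), (28.04070472717285, 52.3220329284668), 20.921077728271484)
[[101, 194], [85, 234], [114, 246], [132, 206], [125, 197], [123, 201], [115, 200], [123, 203], [124, 209], [118, 221], [111, 222], [101, 215], [111, 198]]
scene expect [[413.9, 327.9], [401.1, 306.7], [422.2, 330.1], [462.4, 315.6], [443.2, 287.8], [403.7, 300.1]]
3641.0 ((430.300048828125, 317.60003662109375), (75.57909393310547, 73.34302520751953), 63.43495178222656) expected rect ((430.846435546875, 308.6448669433594), (34.49739074707031, 54.643802642822266), 70.1657943725586)
[[438, 274], [436, 285], [417, 284], [393, 294], [399, 310], [391, 321], [405, 346], [438, 331], [451, 334], [454, 347], [480, 335]]
```

The top-view outline matches a level, centred bin to within about 2 mm. The corners are at (101,194) and (85,234), against (101,191.5) and (85,234) predicted.

```bash
python3 -c "
from rig import bot
print(bot.hand_in())"
```

```text
the job is handed in; nothing more can be done
None
```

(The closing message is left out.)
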